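# Slide a test tile along the rail into the gauge's corner pocket

## Robot

A 6-joint arm with a two-finger parallel gripper is mounted at the origin on a cart in front of the work surface, level with it; the furniture and walls round the work are solid. World frame = base frame: x ahead of the robot, y to its left, z up, the work surface at z = 0. Lengths are in m, angles in degrees, forces in N, time in s.
With the tool pointing down it reaches from about 0.4 to 0.825 m from the base axis. Payload 7 kg.
Tool frame: the origin (TCP) lies on the centre line of the jaws, within the pads' length; the fingertips stand 19 mm ahead of it and the grasp point (between the pads) is the TCP; z points along the fingers, y is the line along which they close (so a half turn about z gives the same grasp; the last joint's range is limited). The gripper opens to 88 mm and grips with 3 to 60 N. Pads are 19 mm wide; open, the fingers measure 130 mm over their backs; the gripper's body (78 mm by 193 mm) begins 47 mm behind the grasp point.
Start: joints at [82.684, 20.546, 0.682, 0, -70.136, -16.507], TCP at [0.273, 0.617, 0.246] pointing down, gripper open.
Joint ranges: [-176.03, 176.03], [-82.01, 121.73], [-58.28, 71.71], [-173.87, 95.51], [-174.79, -0.11], [-173.66, 173.66]. Speed limits (degrees/s): [136.94, 136.94, 172.46, 180, 180, 180].

## Interface

Orientations are given as [roll, pitch, yaw] about the fixed x, y, z axes, in that order (R = Rz(yaw) Ry(pitch) Rx(roll)).
In Python, from plant import * gives the robot as it stands. The module is installed in compiled form; this text tells all that it offers.
- The arm moves only by the tool play_rows, never from a script. Its argument "deltas" is a list of rows, each a list of 6 numbers: the shift along the world's x, y, z scaled (see below), then the turn, a rotation vector about the world's x, y, z scaled (see below). A call has 1 to 10 rows; each row shifts and turns the commanded pose from where the row before left it; what a row does not reach is not made up. The controller multiplies each number of a shift by 800 mm and each number of a turn by 180 degrees. A row lasts 1/10 s, in which the tool goes at most 50 mm and 8.59 degrees, less where a joint would pass 70% of its speed; a pose out of reach is approached as far as the arm can. A call with a number of a shift or a turn outside -1 to 1 is refused whole. A call with a gripper value outside its range is refused whole. "gripper" is the gripper command: -1 is shut, 1 is fully open, values between are in proportion, set as the call begins (left out, the last holds). The fingers move at their own pace and stop on an object; the grip force is fixed at half the most. Time passes only in rows, so rows that do not move let the fingers close. It gives the time, the measured TCP pose, the force, the opening and the grip force at its end, in the units of the state.
- get_obs(): the state, without advancing time (a new reading comes with each control period).
- snapshot(name): name is "side" or "top" or "wrist"; returns (picture, depth): 384x512x3 uint8, blue, green, red; 384x512 float32, m along the optical axis (not along the pixel's ray), 0 where there is no reading.
- camera_model(name): a dict with "fx", "fy", "cx", "cy" (pixels), "world_to_cam" (4x4, takes a point from world to camera coordinates). Camera axes: x right, y down, z forward; pixel columns grow to the right and rows downward; lengths in m; the calibration is good to about 2 mm. A picture is of the moment at which its call begins: read the wrist's pose just before it. camera_model takes no time and is no camera call; for the wrist camera it gives the pose at the moment of the call.
- close_job(): hands the job in; it is judged then, once.
The state is a dict: "clock": time; "joint_pos": joint angles; "qvel": joint speeds; "tau": joint torques, N m; "tool_pos": TCP position; "orientation": TCP orientation; "force": force on the tool from outside, world axes, zero at the start; "moment": the same for the moment, N m; "opening": finger opening in m; "gripper_force": force on a finger pad.
Only numpy, scipy, OpenCV 4.12 (cv2) and the standard library are available. Lean on these libraries where they do the work, as an engineer would, in place of code of your own. Each camera call takes 0.05 s, during which the arm holds its last target. There are 200 camera calls.

## Task

Measure the green test tile on the gauge board: push it flat against the long rail without picking it up, then slide it along the rail, keeping it against the rail all the way, until it sits fully home in the corner pocket, flush with the rail and the end stop. Use only the fingertips to push it; never pinch or lift it, and leave the brown tile, the little dark red pot and everything else where they are. Finish with the hand clear.

Things in the scene. Friction and masses are not known exactly. Their poses are not given: they have to be found in the camera images.
- gauge_board: Fixed plywood board 200 x 355 mm, deck 12 mm thick, metal rail on its far side. Origin on its underside; +x points across it to the rail (roughly away from the robot), +y along the rail away from the pocket (roughly to the robot's left). In its frame (mm): deck x -100 to 100, y -165 to 190, top z 12; the rail's inner face is x 75, all along the board; rail, stop and lip stand 14 mm above the deck.
- pocket_corner (a point): The inner corner, at deck height, where the rail's face and the end stop's face meet, at the board's right end. Axes as the board's. In the board's frame (mm) x 75, y -150, z 12. The end stop's face is y -150, from x 11 to the rail.
- pocket_home (a point): Where the underside's centre of a tile lies when fully home: board frame (mm) x 52, y -118, z 12. Axes as the board's. The pocket is the slot between rail and a front lip (x 11 to 23, from the end stop to y -115, rounded end): 52 mm wide, 35 mm deep, open towards +y, so a tile that is home stands 29 mm out of it.
- green_tile: The test tile to gauge: white ceramic with a green glazed top and a small dark hole mark near one end, loose, lying on the board. 46 mm (its x) x 64 mm (its y) x 12 mm thick, about 70 g, slides easily. Origin at the centre of its underside. It lies off the rail, short of the pocket, with its long side within about 0.3 rad of the rail's direction.
- brown_tile: A second tile of the same size and shape with a dark brown glaze, loose on the board; must be left alone. It and the green tile change places from run to run. Origin at the centre of its underside.
- oxide_pot: Small dark red bottle with a white cap, 32 mm across and 53 mm tall, standing loose on the deck at the board's near right corner, in front of the pocket. Origin under its centre. Leave alone.
- blue_cap: Light blue bottle cap, 28 mm across, 12 mm tall, loose on the table near its front edge. Origin under its centre. Leave alone.
- mug: Cream mug, 75 x 110 x 118 mm tall, loose on the table to the right. Origin under its centre. Leave alone.
- rib: Flat kidney-shaped wooden rib, 52 x 92 x 9 mm, loose on the table to the right of the board. Origin under its centre. Leave alone.

How it is judged (in metres and radians):
On the way:
1. the green tile lies flat against the rail, still short of the pocket (x of green_tile in the frame of gauge_board between 0.049 and 0.056 m and y of green_tile in the frame of gauge_board above -0.065 m and angle between the y axis of green_tile and the y axis of gauge_board, either way round below 0.06 rad and z of green_tile in the frame of gauge_board below 0.016 m), for 0.2 s.
At the end, for the whole second after the job is handed in: The green tile lies flat on the deck in the corner pocket, within 3 mm of the rail and of the end stop, its side parallel to the rail within 0.05 rad, at rest; brown tile, pot, cap, mug and rib are within 15 mm of where they stood (x of green_tile in the frame of gauge_board between 0.049 and 0.055 m and y of green_tile in the frame of gauge_board between -0.122 and -0.115 m and angle between the y axis of green_tile and the y axis of gauge_board, either way round below 0.05 rad and z of green_tile in the frame of gauge_board below 0.015 m and angle between green_tile's own z axis and vertical below 0.06 rad and linear speed of green_tile below 0.01 m/s and not (distance of brown_tile from where it was at the start of the episode above 0.015 m) and not (distance of oxide_pot from where it was at the start of the episode above 0.015 m) and not (distance of blue_cap from where it was at the start of the episode above 0.015 m) and not (distance of mug from where it was at the start of the episode above 0.015 m) and not (distance of rib from where it was at the start of the episode above 0.015 m)); the robot touches nothing.
It fails at once if the green tile is lifted more than 8 mm off the deck or tipped up (z of green_tile in the frame of gauge_board above 0.02 m or angle between green_tile's own z axis and vertical above 0.25 rad).
It fails at once if the green tile is more than 12 mm off the rail as it comes near the pocket (its centre less than 50 mm short of home) (y of green_tile in the frame of gauge_board below -0.068 m and x of green_tile in the frame of gauge_board below 0.04 m).
It fails at once if the brown tile, the pot, the cap, the mug or the rib is moved more than 15 mm (distance of any of brown_tile, oxide_pot, blue_cap, mug, rib from where it was at the start of the episode above 0.015 m).
It also fails if it takes over 58 s, if anything falls off the work surface, if the arm or the gripper's body presses on something with over 40 N, if the wrist force passes 120 N, or if a joint passes its speed limit or range.

## Working session

There is one attempt and no reset: what is moved stays moved. The work goes in short steps, Python scripts to look and compute and a tool call to move; the robot and the scene stay as the last step left them, time stands still between calls to the robot, and variables do not carry over. Pictures are saved under pics/ and viewed, at most 10 in all, crops included, and the job is handed in when it is done.

Besides the shell and the picture viewer there is one more tool, called after "Emit:" as name([rows], argument=value, ...), one row to a line, values as JSON. play_rows: Moves the arm, as the interface text tells. Its arguments: {"type":"object","properties":{"deltas":{"type":"array","items":{"type":"array","items":{"type":"number","minimum":-1,"maximum":1}}},"gripper":{"type":"number"}},"required":["deltas"]}

```bash
mkdir -p pics; python3 - <<'E'
from plant import *
import cv2,numpy as np
o=get_obs();print({k:o[k] for k in("clock","tool_pos","orientation","opening","force")})
for n in("top","side"):
    p,d=snapshot(n);cv2.imwrite(f"pics/{n}0.png",p);np.save(f"pics/{n}d.npy",d)
    c=camera_model(n);print(n,c["fx"],c["cx"],c["cy"],np.round(c["world_to_cam"],3).tolist())
E
```

```text
{'clock': 0.0, 'tool_pos': array([0.27246378, 0.61705859, 0.2446318 ]), 'orientation': array([ 1.79906544e+02, -5.28778521e-03, -2.38305298e+01]), 'opening': 0.08777334578375993, 'force': array([0.02827355, 0.77638174, 0.45677358])}
top 357.1715988626812 252.9020030373389 189.15092613994852 [[-0.015, -1.0, 0.004, 0.003], [-0.993, 0.014, -0.113, 0.512], [0.113, -0.006, -0.994, 0.98], [0.0, 0.0, 0.0, 1.0]]
side 399.5217420465392 251.3440299526805 188.18173240315988 [[0.904, -0.427, -0.022, -0.493], [-0.236, -0.453, -0.86, 0.151], [0.357, 0.782, -0.51, 0.924], [0.0, 0.0, 0.0, 1.0]]
```

View pics/top0.png

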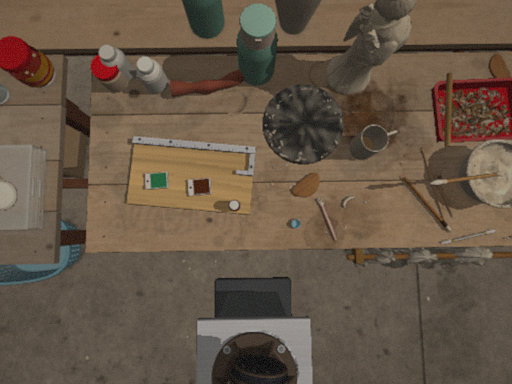

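View pics/side0.png

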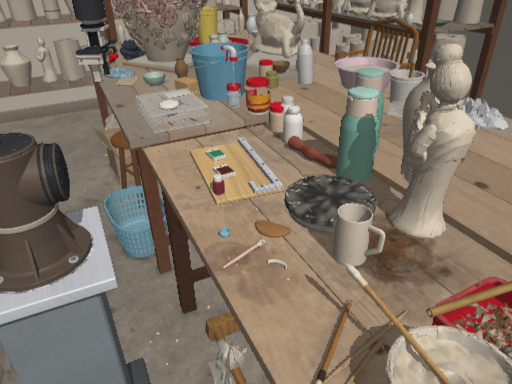

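Top view: the board spans about (128–255, 138–213), with the green tile at (157,180), the brown tile at (200,187), the pot at (234,205) and the pocket at the right end, around (250,165). The side view agrees.

```bash
cat > h.py <<'E'
from plant import *
import cv2,numpy as np
def ray(c,uv,z):
    W=np.linalg.inv(c["world_to_cam"]);uv=np.atleast_2d(np.array(uv,float))
    d=np.c_[(uv[:,0]-c["cx"])/c["fx"],(uv[:,1]-c["cy"])/c["fy"],np.ones(len(uv))]@W[:3,:3].T
    o=W[:3,3];return o+d*((z-o[2])/d[:,2])[:,None]
E
python3 - <<'E'
from h import *
c=camera_model("top");p=cv2.imread("pics/top0.png")
print(np.round(ray(c,[(133,138),(255,147),(255,175),(128,205),(250,213),(157,180),(200,187),(234,205)],.024),3))
cv2.imwrite("pics/crop.png",cv2.resize(p[125:225,115:265],None,fx=5,fy=5,interpolation=cv2.INTER_CUBIC))
E
```

```text
[[ 0.665  0.339  0.024]
 [ 0.634 -0.012  0.024]
 [ 0.553 -0.011  0.024]
 [ 0.472  0.349  0.024]
 [ 0.445  0.005  0.024]
 [ 0.542  0.268  0.024]
 [ 0.52   0.146  0.024]
 [ 0.468  0.05   0.024]]
```

View pics/crop.png

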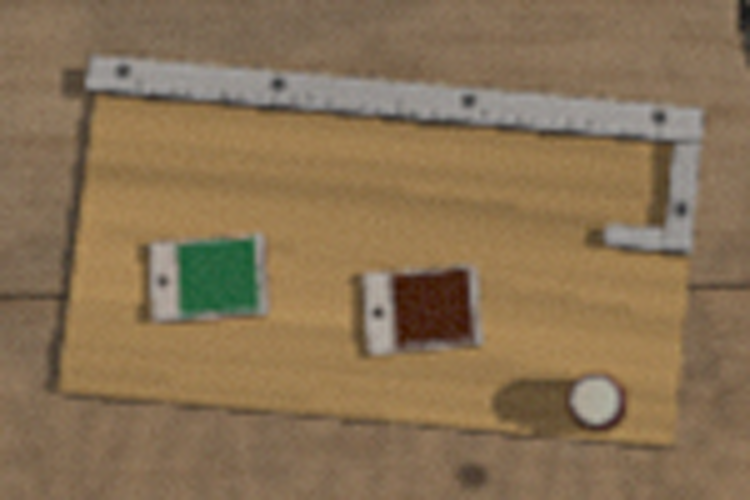

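Crop: green glazed tile at about (208,277) and brown at (420,310), with the rail's inner edge running from (92,95) to (668,139) and the lip at (640,237). The board is yawed about −5° and the green tile is on the left, so the path along the rail is open. I'll close the fingers and move above the near side of the green tile.

Emit:
play_rows([
  [0.021,-0.047,0,0,0,0.0104],
  [0.021,-0.047,0,0,0,0.0104],
  [0.021,-0.047,0,0,0,0.0104],
  [0.021,-0.047,0,0,0,0.0104],
  [0.021,-0.047,0,0,0,0.0104],
  [0.021,-0.047,0,0,0,0.0104],
  [0.021,-0.047,0,0,0,0.0104],
  [0.021,-0.047,0,0,0,0.0104],
  [0.021,-0.047,0,0,0,0.0104],
  [0,0,0,0,0,0.0104],
], gripper=-1)

```text
clock: 1.1
tool_pos: [0.4245, 0.2753, 0.2455]
orientation: [180.0, 0.0, -5.2]
force: [-0.2, 0.8, 0.4]
opening: 0.0131
gripper_force: 0.0
```

```bash
python3 - <<'E'
from h import *
o=get_obs();print({k:np.round(o[k],4) for k in("clock","tool_pos","orientation","opening","force","joint_pos")})
c=camera_model("wrist");p,d=snapshot("wrist");cv2.imwrite("pics/w1.png",p);np.savez("pics/w1.npz",d=d,**c)
# top-view: rail inner line and tile glaze
t=cv2.imread("pics/top0.png");ct=camera_model("top")
k=lambda q:np.array(q)/5.+np.array([115,125])-.4
r=ray(ct,k([(92,95),(668,139)]),.026);print("rail top edge",np.round(r,4).tolist(),np.degrees(np.arctan2(*(r[0]-r[1])[:2])))
for n,q in dict(green=[(149,240),(263,233),(268,316),(152,322)],brown=[(361,273),(475,266),(482,347),(368,355)]).items():
    print(n,np.round(ray(ct,k(q),.024)[:,:2],4).tolist())
E
```

```text
{'clock': np.float64(1.1), 'tool_pos': array([0.4245, 0.2753, 0.2455]), 'orientation': array([ 1.799563e+02,  2.990000e-02, -5.220300e+00]), 'opening': np.float64(0.0131), 'force': array([-0.1868,  0.801 ,  0.3771]), 'joint_pos': array([ 5.52342e+01,  4.52600e+00, -2.02110e+01, -4.90000e-03,
       -6.53157e+01,  2.95476e+01])}
rail top edge [[0.6484, 0.3381, 0.026], [0.6181, 0.0078, 0.026]] 5.241066174624898
green [[0.564, 0.3044], [0.5671, 0.2395], [0.5194, 0.2361], [0.5169, 0.3018]]
brown [[0.5433, 0.1836], [0.5464, 0.1187], [0.5, 0.1148], [0.4963, 0.1793]]
```

View pics/w1.png

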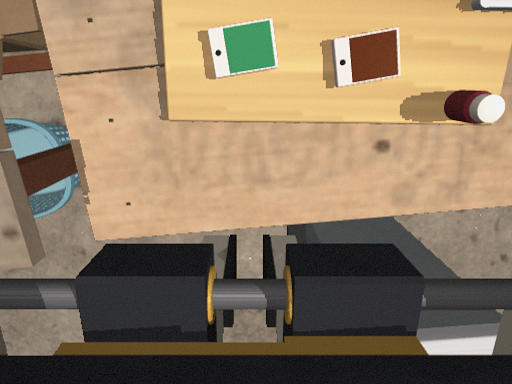

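Wrist view: green tile at (242,48), brown at (367,57), pot at (475,107), fingers closing. From the top view the green centre is (0.542, 0.2705), the rail yaw is −5.2°, and the rail is about 77 mm beyond the tile's far side. I'll lower the fingers behind the near side of the tile.

Emit:
play_rows([
  [0.039,0,0,0,0,0],
  [0.039,0,-0.02,0,0,0],
  [0,0,-0.045,0,0,0],
  [0,0,-0.045,0,0,0],
  [0,0,-0.045,0,0,0],
  [0,0,-0.045,0,0,0],
  [0,0,-0.03,0,0,0],
  [0,0,-0.02,0,0,0],
  [0,0,-0.012,0,0,0],
  [0,0,0,0,0,0],
], gripper=-1)

```text
clock: 2.15
tool_pos: [0.4856, 0.2788, 0.0346]
orientation: [179.9, 0.1, -5.1]
force: [0.1, 0.3, -0.3]
opening: 0.0003
gripper_force: 0.0
```

```bash
python3 - <<'E'
from h import *
c=camera_model("wrist");p,d=snapshot("wrist");cv2.imwrite("pics/w2.png",p)
E
```

```text
(no output)
```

View pics/w2.png

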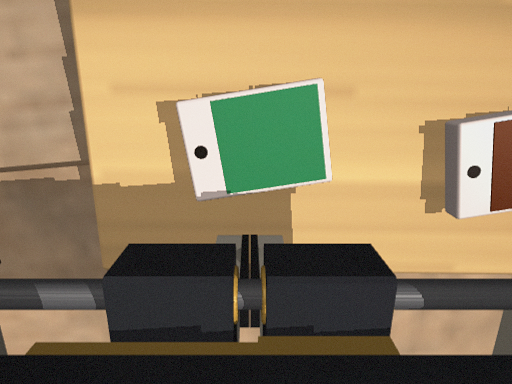

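Wrist view: the tile is centred at about (256,138) and the fingertips are behind its near side at (250,240), clear of the brown tile at (480,165). I'll push it toward the rail.

Emit:
play_rows([
  [0.0125,-0.005,0,0,0,0],
  [0.0125,-0.0011,0,0,0,0],
  [0.0125,-0.0011,0,0,0,0],
  [0.0125,-0.0011,0,0,0,0],
  [0.0125,-0.0011,0,0,0,0],
  [0.0125,-0.0011,0,0,0,0],
  [0.0125,-0.0011,0,0,0,0],
  [0.0125,-0.0011,0,0,0,0],
  [0.0125,-0.0011,0,0,0,0],
  [0.005,-0.0005,0,0,0,0],
])

```text
clock: 3.2
tool_pos: [0.5814, 0.2675, 0.0358]
orientation: [-180.0, -0.0, -5.1]
force: [-0.8, -0.4, 0.1]
opening: 0.001
gripper_force: 0.4
```

Emit:
play_rows([
  [0.002,-0.0002,0,0,0,0],
  [0.002,-0.0002,0,0,0,0],
  [0.002,-0.0002,0,0,0,0],
])

```text
clock: 3.5
tool_pos: [0.5848, 0.2671, 0.0359]
orientation: [180.0, 0.0, -5.1]
force: [-0.5, 0.4, -0.5]
opening: 0.0001
gripper_force: 0.2
```

```bash
python3 - <<'E'
from h import *
o=get_obs();print(np.round(o["tool_pos"],4),np.round(o["orientation"],2),np.round(o["force"],2))
c=camera_model("wrist");p,d=snapshot("wrist");cv2.imwrite("pics/w3.png",p)
E
```

```text
[0.5848 0.2671 0.0359] [ 1.7999e+02  1.0000e-02 -5.0900e+00] [-0.53  0.36 -0.47]
```

View pics/w3.png

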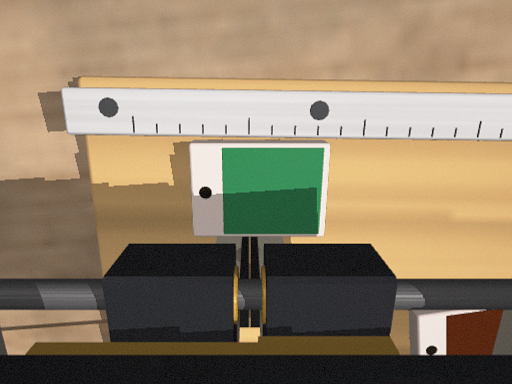

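Wrist view: the tile is nearly flush and parallel to the rail. Its far edge is at row 141 and the rail edge at about row 135, a gap of about 2–3 mm. I'll nudge it until contact.

Emit:
play_rows([
  [0.002,-0.0002,0,0,0,0],
  [0.001,-0.0001,0,0,0,0],
  [0,0,0,0,0,0],
])

```text
clock: 3.85
tool_pos: [0.5873, 0.2671, 0.036]
orientation: [-180.0, 0.0, -5.1]
force: [-1.7, 1.3, 0.7]
opening: 0.0001
gripper_force: 0.7
```

Emit:
play_rows([
  [0.001,-0.0001,0,0,0,0],
  [0,0,0,0,0,0],
])

```text
clock: 4.05
tool_pos: [0.5875, 0.267, 0.036]
orientation: [180.0, 0.1, -5.1]
force: [-5.3, 2.2, 2.9]
opening: 0.0008
gripper_force: 2.5
```

Emit:
play_rows([
  [0.001,-0.0001,0,0,0,0],
  [0,0,0,0,0,0],
])

```text
clock: 4.25
tool_pos: [0.5877, 0.2671, 0.0359]
orientation: [180.0, 0.1, -5.1]
force: [-7.2, 3.4, 3.6]
opening: 0.0005
gripper_force: 4.1
```

Contact force is about 7 N, so the tile is flush on the rail, and it is well short of the pocket (board y about 0.10). I'll back off, lift, go round to its left end and turn 90°.

Emit:
play_rows([
  [-0.019,0.0017,0,0,0,0],
  [0,0,0.031,0,0,0],
  [0,0,0.031,0,0,0],
  [0.0152,0.015,0,0,0,-0.0455],
  [0.0152,0.015,0,0,0,-0.0455],
  [0.0152,0.015,0,0,0,-0.0455],
  [0.0152,0.015,0,0,0,-0.0455],
  [0,0,0,0,0,-0.0455],
  [0,0,0,0,0,-0.0455],
  [0,0,0,0,0,-0.0455],
])

```text
clock: 5.25
tool_pos: [0.6227, 0.3161, 0.0854]
orientation: [-180.0, -0.0, -62.8]
force: [1.0, -0.3, 0.4]
opening: 0.0
gripper_force: 0.0
```

Emit:
play_rows([
  [0,0,0,0,0,-0.0455],
  [0,0,0,0,0,-0.0455],
  [0,0,0,0,0,-0.0455],
  [0,0,0,0,0,-0.0455],
  [0,0,0,0,0,0],
  [0,0,0,0,0,0],
])

```text
clock: 5.85
tool_pos: [0.6227, 0.3161, 0.0856]
orientation: [-180.0, 0.0, -94.9]
force: [0.2, 0.3, -0.1]
opening: 0.0007
gripper_force: 0.0
```

```bash
python3 - <<'E'
from h import *
o=get_obs();print(np.round(o["tool_pos"],4),np.round(o["orientation"],2),np.round(o["force"],2),np.round(o["joint_pos"],1))
t,s=np.array([.0913,.9958]),0
x,y=o["tool_pos"][:2];print("n",x*.9958-y*.0913,"s",x*.0913+y*.9958)
c=camera_model("wrist");p,d=snapshot("wrist");cv2.imwrite("pics/w4.png",p)
m=cv2.inRange(cv2.cvtColor(p,cv2.COLOR_BGR2HSV),(55,80,30),(90,255,255))
q=cv2.boxPoints(cv2.minAreaRect(cv2.findNonZero(m)));r=ray(c,q,.024)
print(np.round(q),np.round(np.c_[r[:,0]*.9958-r[:,1]*.0913,r[:,0]*.0913+r[:,1]*.9958],4))
E
```

```text
[0.6227 0.3161 0.0856] [-179.98    0.    -94.95] [ 0.24  0.31 -0.07] [ 42.9  29.8  -6.8   0.  -53.4 -47.8]
n 0.5911792363634492 s 0.37160346159126484
[[150. 123.]
 [254.  44.]
 [508. 382.]
 [404. 461.]] [[0.6499 0.3124]
 [0.5891 0.2697]
 [0.3959 0.503 ]
 [0.463  0.5855]]
```

View pics/w4.png

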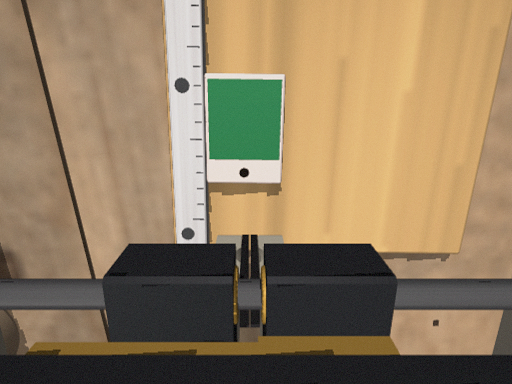

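Wrist view: the tile sits flush on the rail, with its left side at col 206, its trailing edge at row 182 and its centre at col 245. The fingers are at col 250 behind it. I'll refine these numbers before lowering.

```bash
python3 - <<'E'
from h import *
c=camera_model("wrist")
f=lambda r:np.round(np.c_[r,r[:,0]*.9958-r[:,1]*.0913,r[:,0]*.0913+r[:,1]*.9958],4)
print("tile top corners\n",f(ray(c,[(206,74),(285,74),(283,182),(206,181)],.024)))
print("rail\n",f(ray(c,[(204.5,5),(206,60),(208,240)],.026)))
E
```

```text
tile top corners
 [[0.6395 0.2278 0.024  0.616  0.2852]
 [0.5952 0.2316 0.024  0.5715 0.285 ]
 [0.5999 0.2944 0.024  0.5705 0.3479]
 [0.6472 0.2897 0.024  0.618  0.3475]]
rail
 [[0.6357 0.1937 0.026  0.6154 0.2509]
 [0.6383 0.2206 0.026  0.6155 0.278 ]
 [0.6505 0.3284 0.026  0.6178 0.3864]]
```

Emit:
play_rows([
  [0,0,-0.025,0,0,0],
  [0,0,-0.025,0,0,0],
  [0,0,-0.012,0,0,0],
  [-0.0011,-0.0125,0,0,0,0],
  [-0.0011,-0.0125,0,0,0,0],
  [-0.0011,-0.0125,0,0,0,0],
  [-0.0011,-0.0125,0,0,0,0],
  [-0.0011,-0.0125,0,0,0,0],
  [-0.0011,-0.0125,0,0,0,0],
  [-0.0011,-0.0125,0,0,0,0],
])

```text
clock: 6.9
tool_pos: [0.6164, 0.2453, 0.0363]
orientation: [-180.0, 0.0, -95.2]
force: [0.3, 1.6, 0.4]
opening: 0.0001
gripper_force: 0.4
```

```bash
python3 - <<'E'
from h import *
o=get_obs();print(np.round(o["tool_pos"],4),np.round(o["orientation"],2),np.round(o["force"],2))
x,y=o["tool_pos"][:2];print("n",x*.9958-y*.0913,"s",x*.0913+y*.9958)
c=camera_model("wrist");p,d=snapshot("wrist");cv2.imwrite("pics/w5.png",p)
E
```

```text
[0.6164 0.2453 0.0363] [-1.7997e+02  3.0000e-02 -9.5200e+01] [0.31 1.58 0.35]
n 0.5914437941574802 s 0.3005443013069266
```

View pics/w5.png

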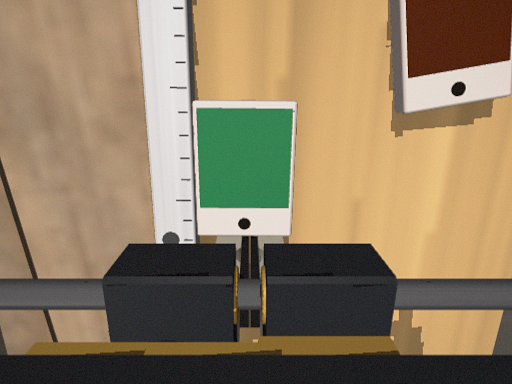

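Wrist view: the tile at (245,165) is still flush on the rail (edge at col 192–197). The brown tile at (455,50) is well clear. I'll keep pushing.

Emit:
play_rows([
  [-0.0011,-0.0125,0,0,0,0],
  [-0.0011,-0.0125,0,0,0,0],
  [-0.0011,-0.0125,0,0,0,0],
  [-0.0011,-0.0125,0,0,0,0],
  [-0.0011,-0.0125,0,0,0,0],
  [-0.0011,-0.0125,0,0,0,0],
  [-0.0011,-0.0125,0,0,0,0],
  [-0.0011,-0.0125,0,0,0,0],
  [-0.0011,-0.0125,0,0,0,0],
])

```text
clock: 7.85
tool_pos: [0.6083, 0.1552, 0.0359]
orientation: [180.0, -0.0, -95.2]
force: [-0.2, 0.6, 0.4]
opening: 0.0006
gripper_force: 0.3
```

```bash
python3 - <<'E'
from h import *
o=get_obs();print(np.round(o["tool_pos"],4),np.round(o["orientation"],2),np.round(o["force"],2))
x,y=o["tool_pos"][:2];print("n",x*.9958-y*.0913,"s",x*.0913+y*.9958)
c=camera_model("wrist");p,d=snapshot("wrist");cv2.imwrite("pics/w6.png",p)
E
```

```text
[0.6083 0.1552 0.0359] [180.    -0.   -95.19] [-0.19  0.57  0.41]
n 0.5915728917758526 s 0.2101060626779852
```

View pics/w6.png

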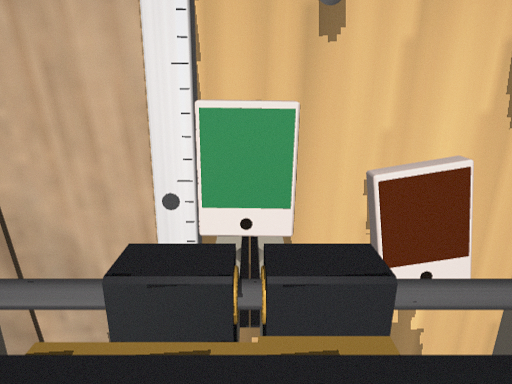

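Wrist view: the tile at (247,165) is still along the rail, within about 1 mm, and square. The brown tile at (420,220) has not been touched. About 72 mm remains, so I'll push 60 mm with a slight bias toward the rail, then creep.

Emit:
play_rows([
  [-0.0009,-0.0125,0,0,0,0],
  [-0.0009,-0.0125,0,0,0,0],
  [-0.0009,-0.0125,0,0,0,0],
  [-0.0009,-0.0125,0,0,0,0],
  [-0.0009,-0.0125,0,0,0,0],
  [-0.0006,-0.0075,0,0,0,0],
  [-0.0004,-0.005,0,0,0,0],
])

```text
clock: 8.6
tool_pos: [0.6039, 0.0954, 0.036]
orientation: [180.0, -0.0, -95.2]
force: [-0.4, 0.2, 0.6]
opening: 0.0002
gripper_force: 0.3
```

```bash
python3 - <<'E'
from h import *
o=get_obs();print(np.round(o["tool_pos"],4),np.round(o["orientation"],2),np.round(o["force"],2))
x,y=o["tool_pos"][:2];print("n",x*.9958-y*.0913,"s",x*.0913+y*.9958)
c=camera_model("wrist");p,d=snapshot("wrist");cv2.imwrite("pics/w7.png",p)
E
```

```text
[0.6039 0.0954 0.036 ] [180.    -0.   -95.22] [-0.36  0.23  0.63]
n 0.5927029036015974 s 0.15009790842071688
```

View pics/w7.png

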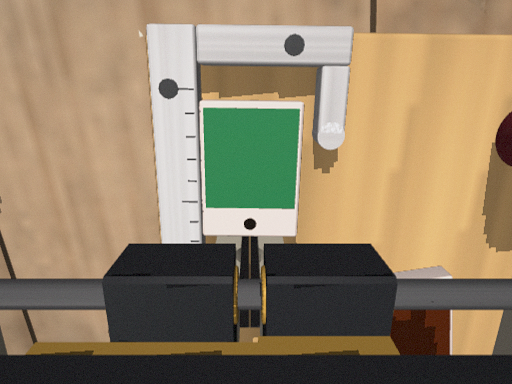

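Wrist view: the tile at (250,165) is entering the slot along the rail, with the lip end at (330,135). The end stop's face is at row 65 and the leading edge at row 100, so about 12–18 mm is left. I'll creep in and watch the force.

Emit:
play_rows([
  [-0.0005,-0.006,0,0,0,0],
  [-0.0005,-0.005,0,0,0,0],
  [-0.0003,-0.003,0,0,0,0],
  [0,0,0,0,0,0],
])

```text
clock: 9.05
tool_pos: [0.6029, 0.0846, 0.036]
orientation: [180.0, -0.0, -95.2]
force: [-0.2, 0.5, 0.0]
opening: 0.0004
gripper_force: 0.0
```

Emit:
play_rows([
  [-0.0002,-0.002,0,0,0,0],
  [0,0,0,0,0,0],
])

```text
clock: 9.25
tool_pos: [0.6028, 0.0833, 0.036]
orientation: [180.0, -0.0, -95.2]
force: [0.4, 0.8, 0.7]
opening: 0.0006
gripper_force: 0.0
```

Emit:
play_rows([
  [-0.0002,-0.002,0,0,0,0],
  [0,0,0,0,0,0],
])

```text
clock: 9.45
tool_pos: [0.6026, 0.0816, 0.036]
orientation: [180.0, -0.0, -95.2]
force: [-0.4, 0.6, 0.8]
opening: 0.0005
gripper_force: 0.1
```

Emit:
play_rows([
  [-0.0002,-0.002,0,0,0,0],
  [0,0,0,0,0,0],
])

```text
clock: 9.65
tool_pos: [0.6027, 0.0806, 0.036]
orientation: [-180.0, 0.0, -95.2]
force: [-0.3, 3.2, -0.1]
opening: 0.0004
gripper_force: 1.8
```

Emit:
play_rows([
  [-0.0002,-0.0015,0,0,0,0],
  [0,0,0,0,0,0],
])

```text
clock: 9.85
tool_pos: [0.6027, 0.0804, 0.0361]
orientation: [-179.9, 0.1, -95.2]
force: [-2.0, 9.5, 0.2]
opening: 0.0002
gripper_force: 4.4
```

Emit:
play_rows([
  [-0.0001,-0.0015,0,0,0,0],
  [0,0,0,0,0,0],
])

```text
clock: 10.05
tool_pos: [0.6027, 0.0802, 0.0361]
orientation: [-179.9, 0.2, -95.2]
force: [-1.7, 13.6, -0.8]
opening: 0.0005
gripper_force: 6.9
```

Force has risen to 13 N with the motion stopped, so the tile is against the end stop. I'll back off, lift, and check flushness numerically.

Emit:
play_rows([
  [0.0011,0.0125,0,0,0,0],
  [0.0011,0.0125,0,0,0,0],
  [0,0,0.03,0,0,0],
  [0,0,0.04,0,0,0],
  [0,0,0.04,0,0,0],
  [0,0,0,0,0,0],
  [0,0,0,0,0,0],
])

```text
clock: 10.75
tool_pos: [0.6044, 0.0979, 0.1248]
orientation: [-179.9, 0.0, -95.2]
force: [-0.3, -0.9, -0.7]
opening: 0.0009
gripper_force: 0.0
```

```bash
python3 - <<'E'
from h import *
o=get_obs();print(np.round(o["tool_pos"],4),np.round(o["orientation"],2))
c=camera_model("wrist");p,d=snapshot("wrist");cv2.imwrite("pics/w8.png",p)
hsv=cv2.cvtColor(p,cv2.COLOR_BGR2HSV)
f=lambda r:np.round(np.c_[r[:,0]*.9958-r[:,1]*.0913,r[:,0]*.0913+r[:,1]*.9958],4)
m=cv2.morphologyEx(cv2.inRange(hsv,(55,100,40),(90,255,255)),cv2.MORPH_OPEN,np.ones((5,5)))
cs=max(cv2.findContours(m,0,1)[0],key=cv2.contourArea);x,y,w,h=cv2.boundingRect(cs);print(x,y,w,h)
q=ray(c,cs[:,0],.024)[:,:2].astype(np.float32)*1000
rc=cv2.minAreaRect(q);b=cv2.boxPoints(rc)/1000;print("glaze",rc,"\n",f(b))
for r in range(y+5,y+h,max(1,h//6)):
    print(r,"gray",p[r,x-16:x+6].mean(1).astype(int))
u=x+w//2;print("col",u,p[max(0,y-30):y+4,u].mean(1).astype(int))
E
```

```text
[0.6044 0.0979 0.1248] [-1.7992e+02  4.0000e-02 -9.5190e+01]
221 74 61 69
glaze ((597.7109375, 33.228424072265625), (45.236934661865234, 41.28531265258789), 83.54827880859375) 
 [[0.5711 0.0655]
 [0.6123 0.0646]
 [0.6133 0.1098]
 [0.572  0.1107]]
79 gray [221 217 217 220 223 223 221 223 225 222 197 145 111 233 228 153  89  87
  98  91  97  95]
90 gray [219 219 218 221 222 223 223 225 223 224 212 150 109 226 223 140  88  98
  92  96  94  94]
101 gray [219 216 216 222 226 226 228 229 228 227 219 157 115 219 226 173  89  90
  93  92  95  93]
112 gray [220 213 219 219 223 226 226 224 225 225 222 169 121 171 233 225  88  94
  92  93  92  92]
123 gray [217 216 218 219 223 225 225 224 224 225 221 179 128 126 231 226  85  93
  94  95  95  90]
134 gray [217 218 217 219 222 225 226 227 223 224 222 189 141 113 228 228 119  85
  88  88  92  94]
col 251 [172 199 217 221 217 217 210 207 203 207 208 215 216 208 209 213 213 202
 202 200 203 204 206 173 113 100 202 235 233 200 128  89  96  95]
```

The tile is within about 1.5 mm of the rail and parallel to it. The dark gap is about 2 px along its whole length and varies by less than 0.5 px. It is seated on the stop and the hand is clear, so I'm handing the job in.

```bash
python3 -c "
from plant import *
print(close_job())"
```

```text
the job is handed in; nothing more can be done
None
```

The green tile was pushed flush to the rail, slid along it into the corner pocket and seated against the end stop; the hand is clear and the job is handed in at about 11 s, but no verdict came back.

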